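Turn a microwave plate onto its drive

ROBOT

A 6-joint arm with a two-finger parallel gripper is mounted at the origin on a cart in front of the work surface, level with it; the furniture and walls round the work are solid. World frame = base frame: x ahead of the robot, y to its left, z up, the work surface at z = 0. Lengths are in m, angles in rad, forces in N, time in s.
With the tool pointing down it reaches from about 0.25 to 0.8 m from the base axis. Payload 8.5 kg.
Tool frame: the origin (TCP) lies on the centre line of the jaws, within the pads' length; the fingertips stand 14 mm ahead of it and the grasp point (between the pads) lies 5 mm behind it (ctrl.tip_reach is the distance from the TCP to the fingertips, in m); z points along the fingers, x is the direction in which the jaws open and shut, and the axes are right-handed (so a half turn about z gives the same grasp; the last joint's range is limited). The gripper opens to 85 mm and grips with 20 to 120 N. Pads are 22 mm wide; open, the fingers measure 114 mm over their backs; the gripper's body (76 mm by 85 mm) begins 54 mm behind the grasp point. The pads swing forward as they close: fully open they stand 13 mm farther back than shut.
Start: joints at [-1.208, 0.238, -0.013, 1.319, 0, 1.571], TCP at [0.186, -0.491, 0.245] pointing down, gripper open.
Joint ranges: [-2.66, 2.66], [-1.03, 1.9], [-1.14, 1.46], [-1.82, 2.27], [-1.45, 1.34], [-3.14, 3.14]. Speed limits (rad/s): [2.22, 2.22, 2.79, 3.14, 3.14, 3.14].

INTERFACE

Orientations are given as a rotation vector (axis times angle).
In Python, from station import ctrl, cams gives the robot as it stands. The module is installed in compiled form; this text tells all that it offers.
- The arm moves only by the shell command python3 -m handwheel 'ROWS' [OPENING]. ROWS is JSON, a list of rows, each a list of 4 numbers: the shift along the tool's x, y, z in m, then the turn about the tool's z in rad. In form: [[tx, ty, tz, roll], ...]. A call has exactly 8 rows; each row shifts and turns the commanded pose from where the row before left it, along the tool's axes as they then stand; what a row does not reach is not made up. A row lasts 1/8 s, in which the tool goes at most 62.5 mm and 10.7 degrees, less where a joint would pass 70% of its speed; a pose out of reach is approached as far as the arm can. A call with a gripper value outside its range is refused whole. OPENING is the opening, from -1 (shut) to 1 (fully open), set as the call begins (- or left out, the last holds). The fingers move at their own pace and stop on an object; the grip force is fixed at half the most. Time passes only in rows, so rows that do not move let the fingers close, or fill a call up. It gives the time, the measured TCP pose, the force and the opening at its end, in the units of the state.
- ctrl.sense(): the state, without advancing time (a new reading comes with each control period).
- cams.read_camera(name): name is "side" or "top"; returns a dict with "color" (400x640x3 uint8, red, green, blue), "z_map" (400x640 float32, m along the optical axis (not along the pixel's ray), 0 where there is no reading), "fx", "fy", "cx", "cy" (pixels), "cam_to_world" (4x4, takes a point from camera to world coordinates). Camera axes: x right, y up, looking along -z (the intrinsics and any distortion apply to the point x, -y, -z); pixel columns grow to the right and rows downward; lengths in m; the calibration is good to about 2 mm. A picture is of the moment at which its call begins.
- ctrl.finish_job(): hands the job in, once; it reports no verdict.
Trained networks look in the newest picture that a camera, given by its name, has taken for a name from the list of things; names that differ only in an ending like _2 or _b are one class to them, and where a whole thing is asked for, a point or a joint stands for the part that bears it (a point fixed in the world has none). Each returns a list of dicts, best first, with "conf" (0 to 1); they miss things now and then, are a little off and sometimes report something else, mostly with a low value. They report only what shows in the picture. A call takes as long as a camera call.
- cams.cut_out(camera, name): "mask" (400x640 bool, what is visible of it) and "bbox" ([left, top, width, height] in pixels, round what is visible of it).
- cams.mark_of(camera, name): "at" ([column, row] in pixels: a listed point, or the origin of a listed thing).
The state is a dict: "clock": time; "joint_pos": joint angles; "dq": joint speeds; "joint_efforts": joint torques, N m; "eef_pos": TCP position; "tcp_rot": TCP orientation; "force": force on the tool from outside, world axes, zero at the start; "moment": the same for the moment, N m; "gripper_width": finger opening in m.
Only numpy, scipy, OpenCV 4.12 (cv2) and the standard library are available. Lean on these libraries where they do the work, as an engineer would, in place of code of your own. Each camera call takes 0.05 s, during which the arm holds its last target.

TASK

The glass turntable in the open microwave was put back askew after cleaning: it rides high on top of its drive coupling instead of sitting on it. Reach in through the oven's front and turn the plate gently round by its edge, where it lies, until it drops fully home over the coupling and lies flat on its rollers; once it has caught, do not force it further. Do not lift the plate out, and leave the cup and the lemon in front of the oven where they are.

Things in the scene. Friction and masses are not known exactly. Their poses are not given: they have to be found in the camera images.
- microwave: Grey microwave oven, 450 mm wide, 310 deep, 298 high, fixed on the worktop, front open towards the robot; control panel with two dials (standing out 20 mm) on its right. Origin: centre of its underside, on the worktop; x points into the oven, y to its left, z up. Front face at x = -155 mm. Roof of the cavity 268 mm above the worktop. A magazine and a bowl on top reach 350 mm.
- oven_opening (a point): Middle of the sill, in the front face: the cavity opening is 310 mm wide and goes from this sill (40 mm above the worktop, level with the cavity floor) up to 268 mm; the cavity is 295 mm deep. The foremost part of the plate's edge is 32 mm behind this face. Axes as the oven's.
- oven_door (a joint): Door, 325 mm wide, hinged at the oven's left front edge, standing open to the front left; 0 is open by 138 degrees (2.4 rad), growing as it closes. Not part of the job.
- turntable: Pale glass plate in the oven, loose, 245 mm across, 0.6 to 0.85 kg. Origin: centre of its underside, z up. Edge: a lip 12 mm high with 8 scallops (finger notches), one every 45 degrees, the first on the plate's +x axis; each 46 mm wide at the rim, 33 at the bottom, 14 deep. It lies loose on a free-running roller ring and turns easily either way (under 3 N at the edge).
- plate_centre (a point): Middle of the plate's upper face (6 mm above its underside), moving with the plate. At the start 5 mm above plate_home. At one angle in every 120 degrees of turn (with about 4 degrees of play to each side) slots under the plate fall over the coupling's lobes: the plate drops these 5 mm and turns no further, a hard stop. At most 95 degrees of turn, either way, are needed.
- plate_home (a point): Where plate_centre is when the plate is home: on the turntable's axis, 66 mm above the worktop, fixed to the oven, axes as the oven's. The plate's edge then spans 60 to 72 mm above the worktop. Below is the drive coupling with three lobes; it does not turn, and its angle, different each time, is not told. A socket under the plate goes round it and keeps the plate centred within 2 mm.
- espresso_cup: White espresso cup with a handle, 63 mm across, 51 mm high, near the front of the worktop. Not part of the job. Origin: centre of its underside.
- lemon: Lemon, 83 x 58 x 58 mm, near the front of the worktop. Not part of the job. Origin: underside.

How it is judged:
At the end, for the whole second after the job is handed in: the plate is home on its coupling: within 1.5 mm of its seated height (riding on the lobes it is 5 mm high) and 4 mm of the middle, level within 0.02 rad and at rest (z of plate_centre in the frame of plate_home between -0.002 and 0.0015 m and horizontal distance between plate_centre and plate_home below 0.004 m and angle between turntable's own z axis and vertical below 0.02 rad and linear speed of turntable below 0.02 m/s and angular speed of turntable below 0.1 rad/s); the robot touches nothing.
It fails at once if the plate is forced: a finger force of over 40 N on it (contact force between the fingers and turntable above 40 N).
It fails at once if the plate is lifted out of its place (over 25 mm) or tipped by over 0.2 rad (z of plate_centre in the frame of plate_home above 0.025 m or angle between turntable's own z axis and vertical above 0.2 rad).
It fails at once if the cup or the lemon is pushed about (moved by over 30 mm) (distance of any of espresso_cup, lemon from where it was at the start of the episode above 0.03 m).
It also fails if it takes over 48 s, if anything falls off the work surface, if the arm or the gripper's body presses on something with over 40 N, if the wrist force passes 120 N, or if a joint passes its speed limit or range.

## Working session

There is one attempt and no reset: what is moved stays moved. The work goes in short steps, Python scripts to look and compute and a shell command to move; the robot and the scene stay as the last step left them, time stands still between calls to the robot, and variables do not carry over. Pictures are saved under pics/ and viewed, and the job is handed in when it is done.

```bash
mkdir -p pics; cat > h.py <<'E'
import numpy as np,cv2
from station import ctrl,cams
def shot(n,f):
    r=cams.read_camera(n); cv2.imwrite('pics/'+f,r['color'][:,:,::-1]); return r
def pt(r,u,v,z=None):
    d=r['z_map'][int(round(v)),int(round(u))] if z is None else z
    p=np.array([(u-r['cx'])/r['fx']*d,-(v-r['cy'])/r['fy']*d,-d,1]); return (r['cam_to_world']@p)[:3]
def ray_z(r,u,v,Z):
    a=r['cam_to_world'][:3,3]; b=pt(r,u,v,1.0); d=b-a; return a+d*(Z-a[2])/d[2]
E
python3 - <<'E'
from h import *
np.set_printoptions(precision=4,suppress=True)
s=ctrl.sense(); print(s['clock'],s['eef_pos'],s['tcp_rot'],s['force'],ctrl.tip_reach)
for n in('side','top'):
    r=shot(n,n+'0.png'); print(n,r['fx'],r['cx'],r['cy'],r['cam_to_world'],[k for k in r])
    for o in('plate_centre','plate_home','oven_opening','microwave','espresso_cup','lemon','turntable'):
        m=cams.mark_of(n,o)
        if m: 
            u,v=m[0]['at']; print(o,m[0]['conf'],u,v, pt(r,u,v) if 0<=u<640 and 0<=v<400 else '')
        else: print(o,None)
E
```

```text
0.0 [ 0.1862 -0.4905  0.2447] [-2.585   1.7839  0.0018] [-0.0237  1.0197 -0.1571] 0.014
side 435.1032388665016 315.1854934951763 203.96553895784803 [[ 0.2167  0.6427 -0.7348 -0.3417]
 [-0.9762  0.1508 -0.156  -0.2502]
 [ 0.0106  0.7511  0.6601  0.7779]
 [ 0.      0.      0.      1.    ]] ['color', 'z_map', 'fx', 'fy', 'cx', 'cy', 'cam_to_world']
plate_centre 0.56 340.9 170.5 [ 0.612  -0.1187  0.0581]
plate_home None
oven_opening 0.57 327.1 213.5 [ 0.4519 -0.1126  0.0395]
microwave 0.6 352.9 192.2 [ 0.5055 -0.1673  0.076 ]
espresso_cup 0.7 364.4 273.8 [ 0.274  -0.2301  0.0467]
lemon 0.61 409.9 277.7 [ 0.299  -0.3283  0.0308]
turntable 0.73 339.6 171.2 [ 0.6346 -0.112   0.0379]
top 468.9494491037857 328.3141070465771 197.6249893044422 [[-0.2256  0.7735 -0.5922 -0.1953]
 [-0.9742 -0.175   0.1426  0.0579]
 [ 0.0066  0.6091  0.7931  0.9122]
 [ 0.      0.      0.      1.    ]] ['color', 'z_map', 'fx', 'fy', 'cx', 'cy', 'cam_to_world']
plate_centre None
plate_home None
oven_opening None
microwave None
espresso_cup 0.88 398.9 247.9 [ 0.2982 -0.2228  0.0221]
lemon 0.98 433.6 236.5 [ 0.3004 -0.3021  0.0379]
turntable None
```

View pics/side0.png

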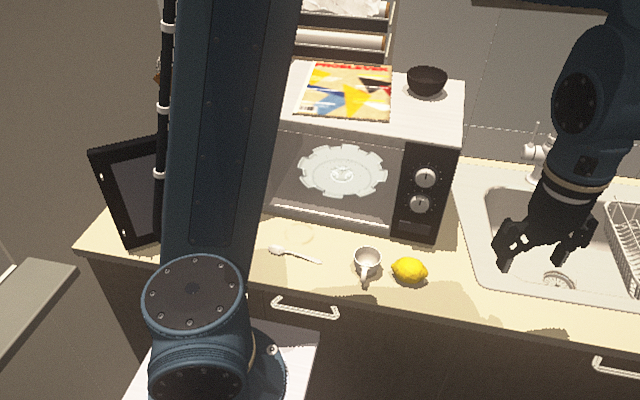

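View pics/top0.png

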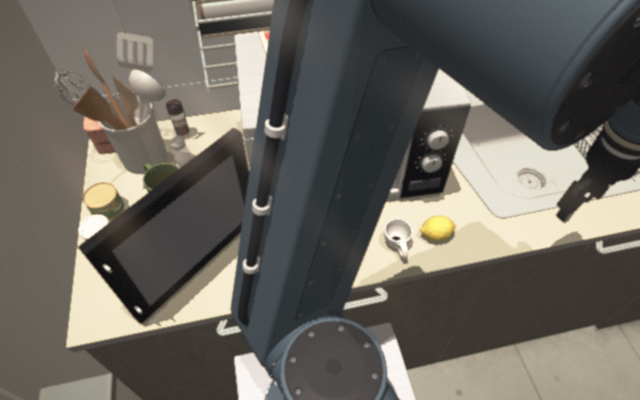

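The side view shows the plate well, centred near (342,171). In the top view it's hidden behind the arm. The commands can't tilt the tool, so next I'll measure the oven's pose, the plate's scallop phase and the tool/wrist profile. That will show how far the fingers can get under the roof edge.

```bash
python3 - <<'E'
from h import *
np.set_printoptions(precision=3,suppress=True)
r=shot('side','side1.png')
c=r['color'][:,:,::-1]
cv2.imwrite('pics/crop1.png',cv2.resize(c[90:250,240:470],None,fx=3.4,fy=3.4,interpolation=cv2.INTER_CUBIC))
np.savez('side.npz',**r)
# tool profile
H,W=r['z_map'].shape
vv,uu=np.mgrid[:H,:W]; d=r['z_map'].astype(float)
P=np.stack([(uu-r['cx'])/r['fx']*d,-(vv-r['cy'])/r['fy']*d,-d,np.ones_like(d)],-1)@r['cam_to_world'].T
P=P[...,:3]
s=ctrl.sense(); t=np.array(s['eef_pos'])
from scipy.spatial.transform import Rotation as R
M=R.from_rotvec(s['tcp_rot']).as_matrix(); print(M)
Q=(P-t)@M
m=(d>0)&(uu>470)&(vv<290)
for z in np.arange(0.02,-0.45,-0.02):
    k=m&(abs(Q[...,2]-z)<.006)&(np.hypot(Q[...,0],Q[...,1])<.2)
    if k.sum(): q=Q[k]; print('%.2f'%z,k.sum(),'x',q[:,0].min(),q[:,0].max(),'y',q[:,1].min(),q[:,1].max(),np.percentile(np.hypot(q[:,0],q[:,1]),[5,95]))
# front face: points on control panel & sill, roof edge
for (u,v) in [(400,160),(440,230),(445,150),(405,220),(280,120),(460,145),(275,205),(390,230),(405,140),(460,130),(300,205),(385,228)]:
    print(u,v,P[v,u])
E
```

```text
[[ 0.355 -0.935 -0.   ]
 [-0.935 -0.355  0.   ]
 [-0.    -0.    -1.   ]]
0.00 63 x -0.05404702274460151 0.04812756413560286 y -0.008415657483974633 0.013037317140014153 [0.042 0.052]
-0.02 166 x -0.05728157752489297 0.05614788046533258 y -0.01000896465188897 0.013494328299346813 [0.043 0.057]
-0.04 143 x -0.07031828510153372 0.06839512811232716 y -0.00883964727863102 0.015426619138894383 [0.043 0.066]
-0.06 469 x -0.07438279915964241 0.07399907887645375 y -0.012343927622750292 0.019049698220924918 [0.014 0.073]
-0.08 440 x -0.07218246604962673 0.07058606662933047 y -0.011042453009809054 0.022129458817475717 [0.014 0.071]
-0.10 500 x -0.06951620454708987 0.069487559002868 y -0.010707530722093399 0.02177922088933536 [0.024 0.068]
-0.12 359 x -0.03941963553052228 0.02360109825501308 y -0.021674356887079995 0.040170853450810375 [0.037 0.04 ]
-0.14 429 x -0.0387809013705108 0.02203371959691588 y -0.02305485678453816 0.0400472245531539 [0.037 0.04 ]
-0.16 641 x -0.038609573684348565 0.028110521471850475 y -0.02846617566795702 0.039794030236982324 [0.031 0.039]
-0.18 459 x -0.04107872963721
[... 1095 characters left out ...]
 497 x -0.04659037583929406 -0.03091947897558986 y -0.020010368826542658 0.028068688255389426 [0.041 0.047]
-0.40 285 x -0.09026173248258737 -0.059680920896700004 y 0.0013106224798304215 0.05285108141790947 [0.067 0.095]
-0.42 407 x -0.16815605866885125 -0.07172156073215552 y 0.027445710507973703 0.05282938452286479 [0.092 0.164]
400 160 [ 0.437 -0.268  0.24 ]
440 230 [ 0.499 -0.398  0.   ]
445 150 [ 0.426 -0.352  0.286]
405 220 [ 0.434 -0.303  0.075]
280 120 [ 0.453 -0.001  0.29 ]
460 145 [ 0.433 -0.379  0.297]
275 205 [0.456 0.025 0.036]
390 230 [ 0.44  -0.272  0.028]
405 140 [ 0.436 -0.271  0.291]
460 130 [ 0.491 -0.38   0.297]
300 205 [ 0.468 -0.039  0.039]
385 228 [ 0.441 -0.26   0.032]
```

View pics/crop1.png

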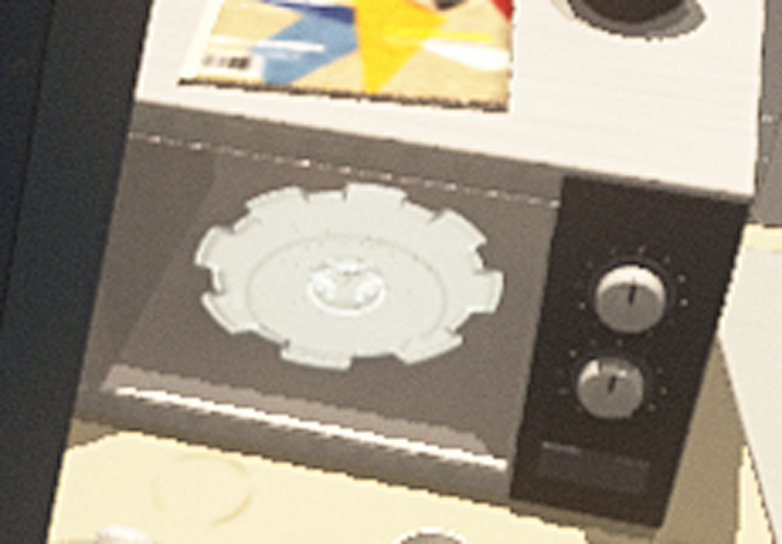

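The start pose is collision-free. With the tool vertical, the wrist meets the roof edge about 20 mm short of the plate, so the tool has to tilt outward. When the forearm is raised, joint 4 reaches its limit and should force that tilt. I'll rise in front of the oven and see whether it does.

```bash
python3 -m handwheel '[[-0.04,-0.0285,-0.031,0],[-0.04,-0.0285,-0.031,0],[-0.04,-0.0285,-0.031,0],[-0.04,-0.0285,-0.031,0],[-0.04,-0.0285,-0.031,0],[-0.04,-0.0285,-0.031,0],[-0.04,-0.0285,-0.031,0],[-0.04,-0.0285,-0.031,0]]' -1; python3 -c "
from h import *
s=ctrl.sense();print(s['joint_pos'],s['eef_pos'],s['tcp_rot'],s['gripper_width'],s['clock'])"
```

```text
clock: 1.85
eef_pos: [0.2857, -0.1092, 0.4946]
tcp_rot: [-2.585, 1.785, -0.002]
force: [0.8, -0.7, 0.5]
gripper_width: -0.0002
[-3.65176750e-01 -1.00232055e-01  2.55795766e-01  1.92565332e+00
  1.38767773e-04  2.41419372e+00] [ 0.28571443 -0.10919216  0.49455669] [-2.58490031e+00  1.78474159e+00 -1.73494844e-03] -0.00021425549879747747 1.85
```

```bash
python3 -m handwheel '[[-0.01,-0.012,-0.04,0],[-0.01,-0.012,-0.04,0],[-0.01,-0.012,-0.04,0],[-0.01,-0.012,-0.04,0],[-0.01,-0.012,-0.04,0],[-0.01,-0.012,-0.04,0],[-0.01,-0.012,-0.04,0],[0,0,0,0]]' -1; python3 -c "
from h import *
s=ctrl.sense();print(np.round(s['joint_pos'],3),s['eef_pos'],s['tcp_rot'],s['gripper_width'],s['clock'])"
```

```text
clock: 2.85
eef_pos: [0.327, -0.0137, 0.6422]
tcp_rot: [-2.54, 1.749, -0.154]
force: [0.6, -0.2, -0.6]
gripper_width: -0.0001
[-0.035  0.041  0.85   2.267 -0.008  2.742] [ 0.32699935 -0.01374664  0.64215567] [-2.53980408  1.74897479 -0.15371497] -7.386804531000713e-05 2.85
```

It works: joint 4 has saturated and the tool has tilted by 0.11 rad. I'll keep pushing the same way.

```bash
python3 -m handwheel '[[0,0,-0.04,0],[0,0,-0.04,0],[0,0,-0.04,0],[0,0,-0.04,0],[0,0,-0.04,0],[0,0,-0.04,0],[0,0,-0.04,0],[0,0,0,0]]' -1; python3 -c "
from h import *
s=ctrl.sense();print(np.round(s['joint_pos'],3),s['eef_pos'],s['tcp_rot'],s['gripper_width'],s['clock'])"
```

```text
clock: 3.85
eef_pos: [0.2784, -0.0121, 0.7006]
tcp_rot: [-2.438, 1.68, -0.387]
force: [0.3, -1.1, -0.6]
gripper_width: 0.0002
[-0.035 -0.076  0.923  2.267 -0.008  2.742] [ 0.27836469 -0.01206787  0.70055896] [-2.43782978  1.68034476 -0.38707848] 0.0001593509730927496 3.85
```

```bash
python3 -m handwheel '[[0.008,-0.02,-0.055,0],[0.008,-0.02,-0.055,0],[0.008,-0.02,-0.055,0],[0.008,-0.02,-0.055,0],[0.008,-0.02,-0.055,0],[0.008,-0.02,-0.055,0],[0.008,-0.02,-0.055,0],[0,0,0,0]]' -1; python3 -c "
from h import *
s=ctrl.sense();print(np.round(s['joint_pos'],3),s['eef_pos'],s['tcp_rot'],s['gripper_width'],s['clock'])"
```

```text
clock: 4.85
eef_pos: [0.28, -0.0101, 0.7945]
tcp_rot: [-2.259, 1.554, -0.708]
force: [-0.4, 0.5, -0.6]
gripper_width: 0.0002
[-0.023 -0.083  1.205  2.267 -0.012  2.749] [ 0.28002052 -0.01007333  0.79454545] [-2.25892046  1.55447949 -0.70824064] 0.00019899995640055738 4.85
```

```bash
python3 -m handwheel '[[0.008,-0.02,-0.055,-0.15],[0,-0.01,-0.055,-0.15],[0,0,-0.055,-0.15],[0,0,0,-0.15],[0,0,0,-0.15],[0,0,0,-0.15],[0,0,0,-0.15],[0,0,0,-0.15]]' -1; cat >> h.py <<'E'
from scipy.spatial.transform import Rotation as R
np.set_printoptions(precision=4,suppress=True)
def st():
    s=ctrl.sense(); M=R.from_rotvec(s['tcp_rot']).as_matrix(); t=np.array(s['eef_pos'])
    print('q',np.round(s['joint_pos'],3),'t',round(s['clock'],2),'w',round(s['gripper_width'],4)); print('tcp',t,'F',np.round(s['force'],1)); print(M,'tip',t+M[:,2]*.014)
    return s,M,t
E
python3 -c "
from h import *
st()"
```

```text
clock: 5.85
eef_pos: [0.2325, -0.0117, 0.8294]
tcp_rot: [2.928, -0.013, 1.095]
force: [-0.7, -0.3, -0.1]
gripper_width: 0.0002
q [-0.164 -0.157  1.25   2.267  0.09   1.449] t 5.85 w 0.0002
tcp [ 0.2325 -0.0117  0.8294] F [-0.7 -0.3 -0.1]
[[ 0.7545 -0.0129  0.6562]
 [-0.0021 -0.9998 -0.0172]
 [ 0.6563  0.0116 -0.7544]] tip [ 0.2417 -0.012   0.8189]
```

```bash
python3 - <<'E'
from h import *
import numpy as np
r=dict(np.load('side.npz'))
# rectify at plate top z
def rect(Z,name):
    S=0.0004; x0,y0=.44,.04 ; N=700
    # out(row i -> x from .76 down; col j -> y from .04 to -.24)
    T=np.linalg.inv(r['cam_to_world'])
    jj,ii=np.meshgrid(np.arange(N),np.arange(N+100))
    X=.76-ii*S; Y=.04-jj*S
    p=np.stack([X,Y,np.full_like(X,Z),np.ones_like(X)],-1)@T.T
    u=r['cx']+r['fx']*p[...,0]/-p[...,2]; v=r['cy']-r['fy']*p[...,1]/-p[...,2]
    im=cv2.remap(r['color'],u.astype(np.float32),v.astype(np.float32),cv2.INTER_CUBIC)
    im=im[:,:,::-1].copy(); cv2.imwrite('pics/'+name,cv2.resize(im,(525,600))); return im
rect(.077,'rect77.png')
H,W=r['z_map'].shape
vv,uu=np.mgrid[:H,:W]; d=r['z_map'].astype(float)
P=(np.stack([(uu-r['cx'])/r['fx']*d,-(vv-r['cy'])/r['fy']*d,-d,np.ones_like(d)],-1)@r['cam_to_world'].T)[...,:3]
# face plane fit: control panel points and lower sill face
k=(uu>402)&(uu<455)&(vv>140)&(vv<215)&(P[...,0]<.46)&(P[...,2]>.05)&(P[...,2]<.28)
k2=(uu>290)&(uu<385)&(P[...,2]>.01)&(P[...,2]<.034)&(P[...,0]>.42)
k3=(uu>285)&(uu<400)&(P[...,2]>.272)&(P[...,2]<.29)&(P[...,0]<.48)
for q in(k,k2,k3): print(q.sum(), np.median(P[q],0))
q=k2|k3; A=np.c_[P[q][:,1],np.ones(q.sum())]; sol=np.linalg.lstsq(A,P[q][:,0],rcond=None)[0]; print('face x = a*y+b',sol, 'yaw',np.arctan(-sol[0]))
g=(P[...,2]>.055)&(P[...,2]<.09)&(P[...,0]>.47)&(P[...,0]<.76)&(P[...,1]>-.26)&(P[...,1]<.04)
print(g.sum(),P[g].min(0),P[g].max(0),np.median(P[g],0))
E
```

```text
3175 [ 0.4298 -0.3289  0.2083]
573 [ 0.4455 -0.1402  0.0236]
848 [ 0.4456 -0.1414  0.2812]
face x = a*y+b [0.0576 0.4537] yaw -0.05749731958884256
4487 [ 0.4706 -0.2594  0.055 ] [0.7544 0.0393 0.0899] [ 0.6062 -0.1164  0.0701]
```

View pics/rect77.png

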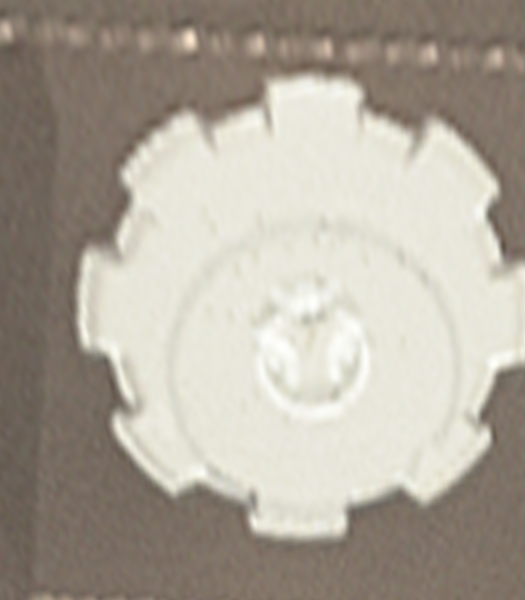

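The rectified view puts the plate centre near world (0.600,-0.120). One tab faces straight forward at rectified pixel (298,520), with notches at about ±22.5° at (220,490) and (385,490). The oven face runs x ≈ 0.4537+0.058y. The tool is tilted 41° towards the oven, which suits the reach. I'll zoom in on the hub for lobe cues.

```bash
python3 - <<'E'
from h import *
r=shot('side','side2.png'); np.savez('side2.npz',**r)
T=np.linalg.inv(r['cam_to_world'])
def rect(Z,cx,cy,half,N):
    g=np.linspace(-half,half,N); X=cx-g[:,None]+0*g[None]; Y=cy-g[None]+0*g[:,None]
    p=np.stack([X,Y,np.full_like(X,Z),np.ones_like(X)],-1)@T.T
    u=r['cx']+r['fx']*p[...,0]/-p[...,2]; v=r['cy']-r['fy']*p[...,1]/-p[...,2]
    return cv2.remap(r['color'],u.astype(np.float32),v.astype(np.float32),cv2.INTER_CUBIC)[:,:,::-1]
a=rect(.06,.6,-.12,.05,390).astype(float)
a=np.clip((a-130)*2,0,255)
b=rect(.077,.6,-.12,.14,390)
cv2.imwrite('pics/hub.png',np.hstack([a.astype(np.uint8),b]))
E
```

```text
(no output)
```

View pics/hub.png

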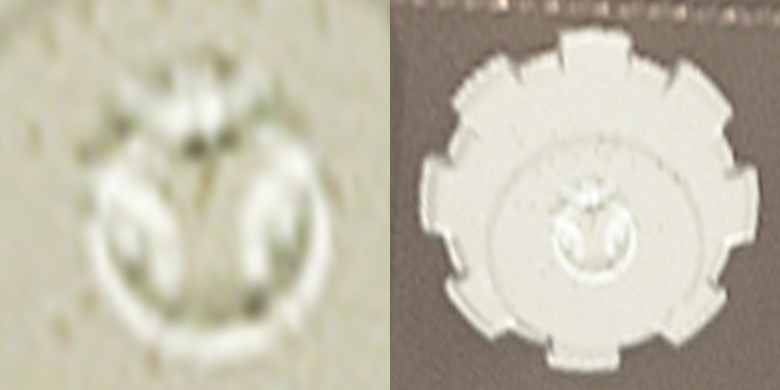

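View pics/side2.png

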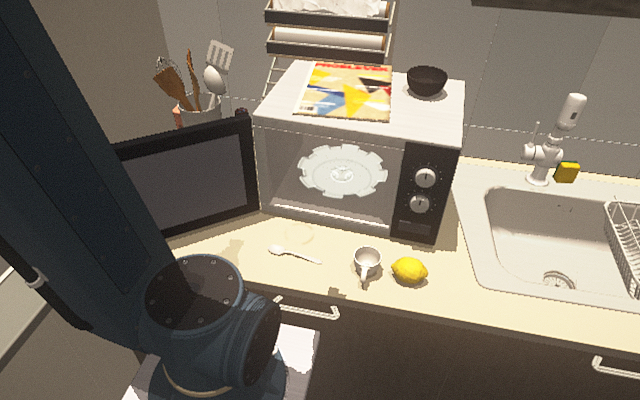

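The hub detail is too coarse to tell the lobes apart yet. The arm is clear of everything, so I'll descend in front of the opening with the tilt held.

```bash
python3 -m handwheel '[[-0.0266,0.004,0.053,0],[-0.0266,0.004,0.053,0],[-0.0266,0.004,0.053,0],[-0.0266,0.004,0.053,0],[-0.0266,0.004,0.053,0],[-0.0266,0.004,0.053,0],[-0.0266,0.004,0.053,0],[-0.0266,0.004,0.053,0]]' -1;python3 -c "
from h import *
st()"
```

```text
clock: 6.9
eef_pos: [0.3366, -0.0448, 0.4362]
tcp_rot: [2.93, -0.024, 1.097]
force: [0.7, -0.6, 0.2]
gripper_width: -0.0001
q [-0.269 -0.604 -0.421  1.052  0.158  1.376] t 6.9 w -0.0001
tcp [ 0.3366 -0.0448  0.4362] F [ 0.7 -0.6  0.2]
[[ 0.7543 -0.0186  0.6563]
 [-0.0097 -0.9998 -0.0172]
 [ 0.6565  0.0066 -0.7543]] tip [ 0.3458 -0.0451  0.4257]
```

```bash
python3 -m handwheel '[[-0.023,0.0035,0.043,0],[-0.023,0.0035,0.043,0],[-0.023,0.0035,0.043,0],[-0.023,0.0035,0.043,0],[-0.023,0.0035,0.043,0],[0,0,0.02,0],[0,0,0.02,0],[0,0,0.02,0]]' -1;python3 -c "
from h import *
st(); r=shot('side','side3.png'); cv2.imwrite('pics/crop3.png',cv2.resize(r['color'][100:260,220:450,::-1],None,fx=3.4,fy=3.4,interpolation=cv2.INTER_CUBIC))"
```

```text
clock: 7.9
eef_pos: [0.4301, -0.0661, 0.155]
tcp_rot: [2.931, -0.024, 1.096]
force: [0.1, -0.1, 0.0]
gripper_width: 0.0002
q [-0.251 -0.239 -1.048  0.059  0.147  1.39 ] t 7.9 w 0.0002
tcp [ 0.4301 -0.0661  0.155 ] F [ 0.1 -0.1  0. ]
[[ 0.7547 -0.0185  0.6558]
 [-0.0097 -0.9998 -0.017 ]
 [ 0.656   0.0065 -0.7547]] tip [ 0.4393 -0.0663  0.1444]
```

View pics/crop3.png

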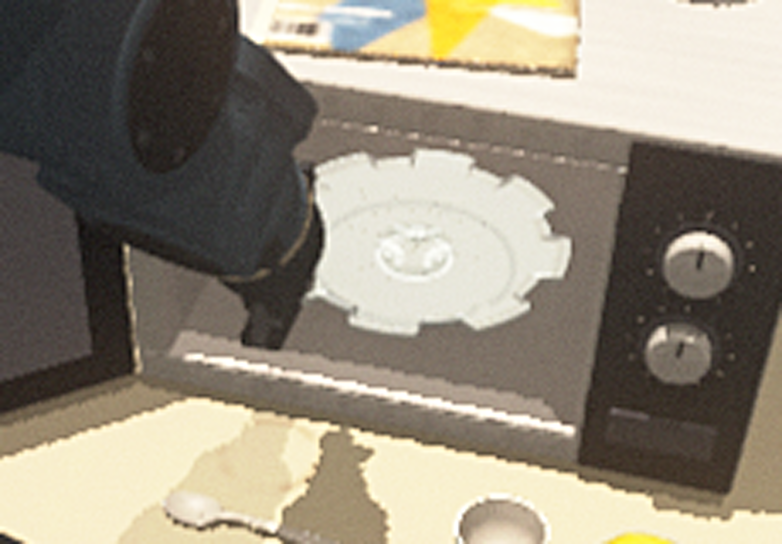

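The gripper is now in front of the opening, with the tip at about crop pixel (262,335). It isn't touching anything, and the front tab is visible at (388,325). I'll insert to 20 mm short of the notch.

```bash
python3 -m handwheel '[[0,0,0.01,0],[0,0,0.01,0],[0,0,0.01,0],[0,0,0.01,0],[0,0,0.01,0],[0,0,0.01,0],[0,0,0.01,0],[0,0,0,0]]' -1;python3 - <<'E'
from h import *
s,M,t=st(); r=shot('side','side4.png')
T=np.linalg.inv(r['cam_to_world'])
def pr(p):
    q=T@np.r_[p,1]; return np.array([r['cx']+r['fx']*q[0]/-q[2], r['cy']-r['fy']*q[1]/-q[2]])
sc=5; u0,v0=270,135
im=cv2.resize(r['color'][v0:v0+110,u0:u0+140,::-1],None,fx=sc,fy=sc,interpolation=cv2.INTER_CUBIC)
def dot(p,c): 
    x=(pr(p)-[u0,v0]+.5)*sc; cv2.circle(im,tuple(int(a) for a in x),4,c,-1)
tip=t+M[:,2]*.014
for sx in(-1,1):
    for sy in(-1,1): dot(tip+M[:,0]*.0145*sx+M[:,1]*.011*sy,(0,0,255) if sx<0 else (255,0,0))
c=np.array([.6,-.12,.077])
for k in range(720):
    a=k*np.pi/360; dot(c+.1225*np.array([-np.cos(a),np.sin(a),0]),(0,200,0)) if k%8==0 else 0
cv2.imwrite('pics/crop4.png',im)
E
```

```text
clock: 8.95
eef_pos: [0.4758, -0.0673, 0.1027]
tcp_rot: [2.931, -0.022, 1.095]
force: [-0.2, -0.5, 0.0]
gripper_width: -0.0005
q [-0.216 -0.013 -1.095 -0.217  0.125  1.415] t 8.95 w -0.0005
tcp [ 0.4758 -0.0673  0.1027] F [-0.2 -0.5  0. ]
[[ 0.7551 -0.0174  0.6554]
 [-0.0085 -0.9998 -0.0168]
 [ 0.6555  0.0071 -0.7551]] tip [ 0.485  -0.0675  0.0922]
```

View pics/crop4.png

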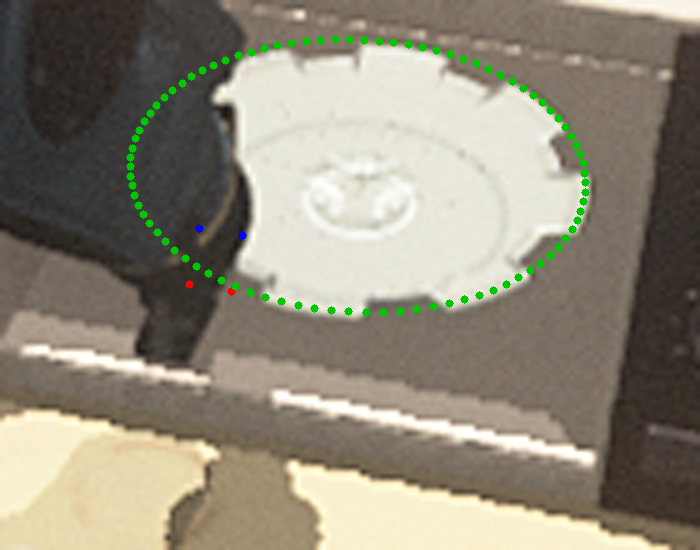

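```bash
python3 - <<'E'
from h import *
r=dict(np.load('side2.npz'))
T=np.linalg.inv(r['cam_to_world'])
c=np.array([.6,-.12,.077])
sc=6;u0,v0=285,135
im=cv2.resize(r['color'][v0:v0+75,u0:u0+115,::-1],None,fx=sc,fy=sc,interpolation=cv2.INTER_CUBIC)
def dot(p,col,rad=3):
    q=T@np.r_[p,1]; x=np.array([r['cx']+r['fx']*q[0]/-q[2]-u0+.5, r['cy']-r['fy']*q[1]/-q[2]-v0+.5])*sc
    cv2.circle(im,(int(x[0]),int(x[1])),rad,col,-1)
for f0 in (23.5,):
  for k in range(8):
    f=f0+45*k
    for off,R_,col in((-10.8,.1225,(0,0,255)),(10.8,.1225,(255,0,0)),(-8.7,.1085,(0,0,255)),(8.7,.1085,(255,0,0))):
        a=np.radians(f+off); dot(c+R_*np.array([-np.cos(a),np.sin(a),0]),col)
cv2.imwrite('pics/fit.png',im)
E
```

```text
(no output)
```

View pics/fit.png

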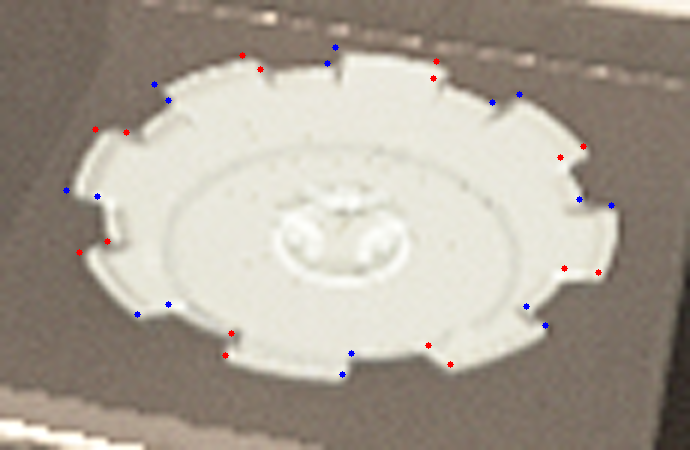

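The overlay fits: the left-front notch is centred at +23.5° from straight front, and the plate centre is about (0.598,-0.120). I'll insert the fingertip into that notch and start moving right.

```bash
python3 -m handwheel '[[-0.0006,0.001,0.0053,0],[-0.0006,0.001,0.0053,0],[-0.0006,0.001,0.0053,0],[-0.0006,0.001,0.0053,0],[0,0.003,0,0],[0,0.003,0,0],[0,0.003,0,0],[0,0.003,0,0]]' -1;python3 -c "
from h import *
st()"
```

```text
clock: 10.0
eef_pos: [0.488, -0.0839, 0.0861]
tcp_rot: [2.929, -0.02, 1.097]
force: [-1.5, 1.7, 0.5]
gripper_width: -0.0001
q [-0.261  0.063 -1.1   -0.295  0.154  1.38 ] t 10.0 w -0.0001
tcp [ 0.488  -0.0839  0.0861] F [-1.5  1.7  0.5]
[[ 0.7539 -0.0164  0.6568]
 [-0.007  -0.9998 -0.017 ]
 [ 0.657   0.0082 -0.7539]] tip [ 0.4972 -0.0842  0.0756]
```

Light contact (about 2 N). I'll now sweep along the arc in strokes of 15 mm or less (about 7°, within the catch play), checking the plate height from depth after each one.

```bash
cat >> h.py <<'E'
C=np.array([.598,-.12])
def chk(name=None):
    s,M,t=st(); r=cams.read_camera('side'); d=r['z_map'].astype(float); H,W=d.shape
    vv,uu=np.mgrid[:H,:W]
    P=(np.stack([(uu-r['cx'])/r['fx']*d,-(vv-r['cy'])/r['fy']*d,-d,np.ones_like(d)],-1)@r['cam_to_world'].T)[...,:3]
    dx=P[...,0]-C[0]; dy=P[...,1]-C[1]; rr=np.hypot(dx,dy)
    for lab,k in(('far',dx>.03),('right',(dy<-.03)),('left',(dy>.03))):
        k=k&(d>0)&(rr<.1)&(rr>.045)&(P[...,2]>.04)&(P[...,2]<.1)
        print(lab,k.sum(),'z med %.4f mean %.4f'%((np.median(P[k][:,2]),P[k][:,2].mean()) if k.sum() else (0,0)),end=' | ')
    co=t-[.0017,0,.0201]; e=co[:2]-C; print('\nfinger r %.4f phi %.1f z %.4f'%(np.hypot(*e),np.degrees(np.arctan2(e[1],-e[0])),co[2]))
    if name:
        c=r['color'][120:210,270:410,::-1]; cv2.imwrite('pics/'+name,cv2.resize(c,None,fx=5,fy=5,interpolation=cv2.INTER_CUBIC))
    return r
def step(phi,rad=.1205,z=.065):
    s,M,t=None,None,None
    s=ctrl.sense(); M=R.from_rotvec(s['tcp_rot']).as_matrix(); t=np.array(s['eef_pos']); a=np.radians(phi)
    g=np.array([C[0]-rad*np.cos(a)+.0017,C[1]+rad*np.sin(a),z+.0201]); print('phi',phi,'tool delta',(g-t)@M,'/8',(g-t)@M/8)
E
python3 - <<'E'
from h import *
r=dict(np.load('side2.npz')); d=r['z_map'].astype(float); H,W=d.shape
vv,uu=np.mgrid[:H,:W]
P=(np.stack([(uu-r['cx'])/r['fx']*d,-(vv-r['cy'])/r['fy']*d,-d,np.ones_like(d)],-1)@r['cam_to_world'].T)[...,:3]
dx=P[...,0]-C[0]; dy=P[...,1]-C[1]; rr=np.hypot(dx,dy)
for k in(dx>.03,dy<-.03,dy>.03):
    k=k&(d>0)&(rr<.1)&(rr>.045)&(P[...,2]>.04)&(P[...,2]<.1); print(k.sum(),np.median(P[k][:,2]),P[k][:,2].mean(),P[k][:,2].std())
E
python3 -m handwheel '[[-0.0006,0.0018,-0.0006,0],[-0.0006,0.0018,-0.0006,0],[-0.0006,0.0018,-0.0006,0],[-0.0006,0.0018,-0.0006,0],[-0.0006,0.0018,-0.0006,0],[-0.0006,0.0018,-0.0006,0],[-0.0006,0.0018,-0.0006,0],[-0.0006,0.0018,-0.0006,0]]' -1
python3 -c "
from h import *
chk('c5.png'); step(4)"
```

```text
678 0.06977100297402666 0.06973183747338459 0.001957424837237034
801 0.06982000266698107 0.06804090910696942 0.0071734825469095586
775 0.06970912789382622 0.06794046893783202 0.00741978263062536
clock: 11.0
eef_pos: [0.4812, -0.0982, 0.0867]
tcp_rot: [2.929, -0.02, 1.097]
force: [0.5, 1.3, 0.3]
gripper_width: -0.0001
q [-0.312  0.056 -1.101 -0.283  0.186  1.34 ] t 11.0 w -0.0001
tcp [ 0.4812 -0.0982  0.0867] F [0.5 1.3 0.3]
[[ 0.7538 -0.0165  0.6569]
 [-0.0069 -0.9998 -0.0173]
 [ 0.6571  0.0085 -0.7538]] tip [ 0.4904 -0.0985  0.0762]
far 450 z med 0.0698 mean 0.0697 | right 791 z med 0.0697 mean 0.0681 | left 4 z med 0.0693 mean 0.0705 | 
finger r 0.1205 phi 10.4 z 0.0666
phi 4 tool delta [-0.0022  0.0133  0.0004] /8 [-0.0003  0.0017  0.    ]
```

View pics/c5.png

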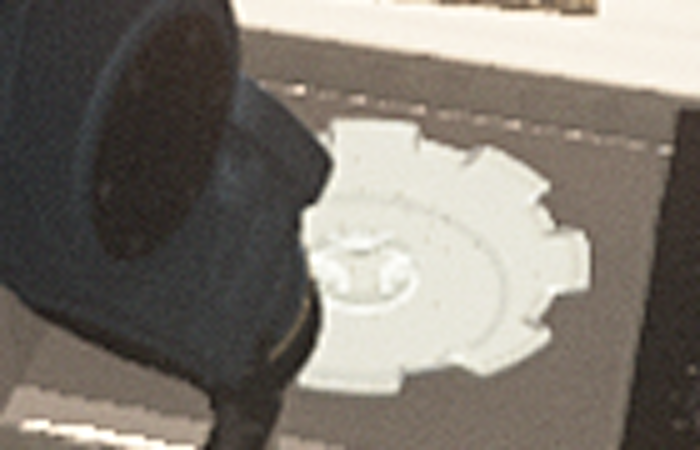

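Height is still 0.0698 (riding), and the plate is following the finger. Continuing.

```bash
python3 -m handwheel '[[-0.0003,0.0019,0.0001,0],[-0.0003,0.0019,0.0001,0],[-0.0003,0.0019,0.0001,0],[-0.0003,0.0019,0.0001,0],[-0.0003,0.0019,0.0001,0],[-0.0003,0.0019,0,0],[-0.0003,0.0019,0,0],[-0.0003,0.0019,0,0]]' -1
python3 -c "
from h import *
chk(); step(-4.5)"
```

```text
clock: 12.05
eef_pos: [0.4795, -0.1134, 0.0849]
tcp_rot: [2.929, -0.019, 1.097]
force: [0.7, 0.0, 0.7]
gripper_width: -0.0
q [-0.361  0.066 -1.095 -0.28   0.218  1.302] t 12.05 w -0.0
tcp [ 0.4795 -0.1134  0.0849] F [0.7 0.  0.7]
[[ 0.7538 -0.0165  0.6569]
 [-0.0068 -0.9998 -0.0172]
 [ 0.6571  0.0085 -0.7538]] tip [ 0.4887 -0.1136  0.0743]
far 364 z med 0.0703 mean 0.0703 | right 815 z med 0.0698 mean 0.0682 | left 0 z med 0.0000 mean 0.0000 | 
finger r 0.1204 phi 3.2 z 0.0648
phi -4.5 tool delta [0.0003 0.0159 0.0002] /8 [0.    0.002 0.   ]
```

```bash
python3 -m handwheel '[[0,0.002,0,0],[0,0.002,0,0],[0,0.002,0,0],[0,0.002,0,0],[0,0.002,0,0],[0,0.002,0,0],[0,0.002,0,0],[0,0.002,0,0]]' -1
python3 -c "
from h import *
chk('c7.png'); step(-12)"
```

```text
clock: 13.1
eef_pos: [0.4792, -0.1294, 0.085]
tcp_rot: [2.929, -0.02, 1.097]
force: [0.4, 1.7, -0.3]
gripper_width: -0.0001
q [-0.409  0.074 -1.081 -0.264  0.248  1.263] t 13.1 w -0.0001
tcp [ 0.4792 -0.1294  0.085 ] F [ 0.4  1.7 -0.3]
[[ 0.7539 -0.0165  0.6568]
 [-0.0069 -0.9998 -0.0172]
 [ 0.657   0.0085 -0.7539]] tip [ 0.4884 -0.1296  0.0744]
far 255 z med 0.0696 mean 0.0697 | right 814 z med 0.0695 mean 0.0677 | left 0 z med 0.0000 mean 0.0000 | 
finger r 0.1209 phi -4.5 z 0.0649
phi -12 tool delta [0.0021 0.0154 0.0019] /8 [0.0003 0.0019 0.0002]
```

View pics/c7.png

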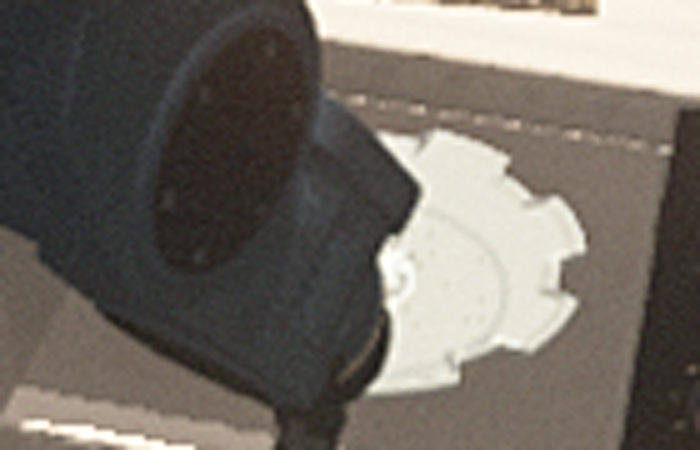

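The plate has turned about 22° and is still riding high (0.0695). Continuing.

```bash
python3 -m handwheel '[[0.0002,0.002,0.0002,0],[0.0002,0.002,0.0002,0],[0.0002,0.002,0.0002,0],[0.0002,0.002,0.0002,0],[0.0003,0.002,0.0003,0],[0.0003,0.002,0.0003,0],[0.0003,0.002,0.0003,0],[0.0003,0.002,0.0003,0]]' -1
python3 -c "
from h import *
chk(); step(-20)"
```

```text
clock: 14.15
eef_pos: [0.4818, -0.1455, 0.0849]
tcp_rot: [2.929, -0.02, 1.097]
force: [1.3, 0.3, 0.1]
gripper_width: 0.0001
q [-0.452  0.087 -1.061 -0.248  0.274  1.229] t 14.15 w 0.0001
tcp [ 0.4818 -0.1455  0.0849] F [1.3 0.3 0.1]
[[ 0.7539 -0.0166  0.6568]
 [-0.0069 -0.9998 -0.0173]
 [ 0.657   0.0085 -0.7539]] tip [ 0.491  -0.1457  0.0744]
far 129 z med 0.0648 mean 0.0647 | right 574 z med 0.0649 mean 0.0641 | left 13 z med 0.0409 mean 0.0409 | 
finger r 0.1206 phi -12.2 z 0.0648
phi -20 tool delta [0.0036 0.0155 0.0032] /8 [0.0004 0.0019 0.0004]
```

The plate dropped by 5 mm (0.0648). I'll back off the flank and withdraw along the tool axis.

```bash
python3 -m handwheel '[[0,-0.004,0,0],[0,-0.004,0,0],[0,0,-0.01,0],[0,0,-0.02,0],[0,0,-0.03,0],[0,0,-0.04,0],[0,0,-0.04,0],[0,0,-0.04,0]]' -1
python3 -m handwheel '[[0,-0.03,-0.05,0],[0,-0.04,-0.045,0],[0,-0.04,-0.045,0],[0,-0.04,-0.045,0],[0,-0.03,-0.05,0],[0,0,-0.05,0],[0,0,0,0],[0,0,0,0]]' -1
python3 -c "
from h import *
chk('c9.png'); shot('side','side9.png')
for o in('plate_centre','turntable'): print(cams.mark_of('side',o)[:1])"
```

```text
clock: 15.2
eef_pos: [0.3622, -0.1334, 0.222]
tcp_rot: [2.928, -0.018, 1.098]
force: [1.3, -0.6, 0.0]
gripper_width: -0.0003
clock: 16.2
eef_pos: [0.2275, 0.0038, 0.3758]
tcp_rot: [2.949, -0.02, 1.048]
force: [0.3, 0.3, -1.0]
gripper_width: 0.0
q [ 0.192 -0.822 -0.56   1.161 -0.135  1.728] t 16.2 w 0.0
tcp [0.2275 0.0038 0.3758] F [ 0.3  0.3 -1. ]
[[ 0.7756 -0.0157  0.6311]
 [-0.0079 -0.9999 -0.0152]
 [ 0.6312  0.0068 -0.7756]] tip [0.2363 0.0036 0.3649]
far 668 z med 0.0647 mean 0.0647 | right 774 z med 0.0647 mean 0.0642 | left 744 z med 0.0646 mean 0.0640 | 
finger r 0.3923 phi 18.4 z 0.3557
[{'at': [342.0, 172.9], 'conf': 0.6}]
[{'at': [340.2, 172.3], 'conf': 0.63}]
```

View pics/side9.png

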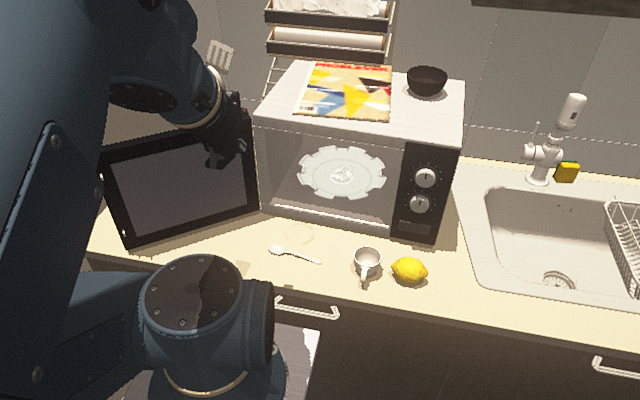

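The plate reads 0.0647 evenly on the far, right and left sides, so it's 5 mm lower and level. The arm is clear of the door and oven, and the cup and lemon are at their original pixels, (367,262) and (409,270). Handing in.

```bash
python3 -c "
from h import *
s=ctrl.sense(); print(np.abs(s['dq']).max(),s['clock']); print(ctrl.finish_job())"
```

```text
0.0057758580068852945 16.4
the job is handed in; nothing more can be done
None
```

The turntable dropped home after about 30° of turn, and I handed the job in at 16.4 s; the hand-in gives no verdict.

**What I did:** The move commands can't tilt the tool directly. I raised the arm until joint 4 hit its limit, which tipped the tool about 41° towards the oven. I then reached in under the roof edge and put the closed fingertips into the left-front scallop. I turned the plate in strokes of about 16 mm, checking its height after each one, and stopped at the first stroke that showed the drop. After that I backed off the scallop's edge and withdrew.

**Last checks:**
- **Height and level:** the plate's upper face fell from 0.0698 m to 0.0647 m in the depth image. It reads the same on the far, right and left sides, so it is seated and level. All these depth readings were about 6 mm below the heights in the task text, so I relied on the 5 mm drop rather than the absolute value.
- **Centring:** I only checked this from one camera. The network's mark for the plate centre is within 3 pixels of where it was at the start. The top camera's view of the plate was blocked by the arm at the start, and I didn't look from there again.
- **Force:** wrist forces, read at the end of each call, were about 2 N or less while pushing.
- **Surroundings:** in the last picture the cup, lemon and door look as they were, and the arm was at rest clear of everything.

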